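# Stow the sharpening stone between two upturned pans

### The arm

A 6-joint arm with a two-finger parallel gripper is mounted at the origin on a cart in front of the work surface, level with it; the furniture and walls round the work are solid. World frame = base frame: x ahead of the robot, y to its left, z up, the work surface at z = 0. Lengths are in mm, angles in rad, forces in N, time in s.
With the tool pointing down it reaches from about 250 to 800 mm from the base axis. Payload 3.9 kg.
Tool frame: the origin (TCP) lies between the finger pads; the fingertips stand 17 mm ahead of it and the grasp point (between the pads) lies 2 mm behind it; y points along the fingers, x is the direction in which the jaws open and shut, and the axes are right-handed (so a half turn about y gives the same grasp; the last joint's range is limited). The gripper opens to 85 mm and grips with 20 to 120 N. Pads are 22 mm wide; open, the fingers measure 114 mm over their backs; the gripper's body (76 mm by 85 mm) begins 54 mm behind the grasp point. The pads swing forward as they close: fully open they stand 13 mm farther back than shut.
Start: joints at [-1.139, 0.26, -0.138, 1.173, 0, 1.571], TCP at [219.71, -476.805, 248.304] pointing down, gripper open.
Joint ranges: [-2.78, 2.78], [-0.83, 1.72], [-1.28, 1.37], [-1.9, 2.12], [-1.57, 1.48], [-3.14, 3.14]. Speed limits (rad/s): [2.57, 2.57, 3.14, 3.14, 3.14, 3.14].

### API

Orientations are given as a unit quaternion [w, x, y, z].
In Python, from workcell import sense, capture, hand_in gives the robot as it stands.
- The arm moves only by the tool drive_tool, never from a script. Its argument "plan" is a list of rows, each an object of numbers: "claw": the closure, from -1 (fully open) to 1 (shut); "tx", "ty", "tz": the shift along the tool's x, y, z as a fraction of full scale; "rx", "ry", "rz": the turn, a rotation vector about the tool's x, y, z as a fraction of full scale. In form: [{"claw": .., "tx": .., "ty": .., "tz": .., "rx": .., "ry": .., "rz": ..}, ...]. A call has 1 to 12 rows; each row shifts and turns the commanded pose from where the row before left it, along the tool's axes as they then stand; what a row does not reach is not made up. Full scale, the value 1, is 800 mm for a shift and pi rad for a turn. A row lasts 1/12 s, in which the tool goes at most 41.7 mm and 7.16 degrees, less where a joint would pass 70% of its speed; a pose out of reach is approached as far as the arm can. A call with a number of a shift or a turn outside -1 to 1 is refused whole. A call with a gripper value outside its range is refused whole. The fingers move at their own pace and stop on an object; "force" is the grip in N (left out, the last holds). Time passes only in rows, so rows that do not move let the fingers close. It gives the time, the measured TCP pose, the force and the opening at its end, in the units of the state.
- sense(): the state, without advancing time (a new reading comes with each control period).
- capture(name): name is "side" or "top"; returns a dict with "img" (480x640x3 uint8, red, green, blue), "depth" (480x640 float32, mm along the optical axis (not along the pixel's ray), 0 where there is no reading), "mtx" (3x3 intrinsics, pixels), "rvec" (rotation vector, rad) and "tvec" (3), from world to camera coordinates, as OpenCV has them. Camera axes: x right, y down, z forward; pixel columns grow to the right and rows downward; lengths in mm; the calibration is good to about 2 mm. A picture is of the moment at which its call begins.
- hand_in(): hands the job in, once; it reports no verdict.
The state is a dict: "time_s": time; "joints": joint angles; "dq": joint speeds; "joint_efforts": joint torques, N m; "eef_pos": TCP position; "ee_rot": TCP orientation; "wrist_force": force on the tool from outside, world axes, zero at the start; "wrist_torque": the same for the moment, N m; "width": finger opening in mm.
Only numpy, scipy, OpenCV 4.12 (cv2) and the standard library are available. Lean on these libraries where they do the work, as an engineer would, in place of code of your own. Each camera call takes 0.05 s, during which the arm holds its last target.

### The job

Stow the sharpening stone out of the way: push it gently along the table, from the robot's side and end first, into the narrow gap between the two small upturned pans, until it lies wholly between them and neither end sticks out. Only push it with the fingers: do not squeeze it or lift it off the table, and do not disturb the other things.

Things in the scene. Friction and masses are not known exactly. Their poses are not given: they have to be found in the camera images.
- stone: The sharpening stone to be stowed: a plain solid block, light brown above and grey below, 50 x 150 x 26 mm (width along its x, length along its y, height z), about 0.3 kg, lying flat and loose on the table in front of the two pans; dry sliding friction on the table, a push of a few newtons moves it. Origin: centre of its underside.
- pan_left: The left one (+y, seen from the robot) of two equal small steel pans standing upside down side by side, beyond the stone, their long sides parallel. Fixed: it does not give. Rim on the table, 109 mm across the gap (its own x, which points to the robot's right) by 177 mm along the gap (its own y, which points away from the robot), corners of the rim rounded, walls sloping inward to the flat top at 65 mm. Origin: centre of its underside.
- pan_right: The right one (-y) of two equal small steel pans standing upside down side by side, beyond the stone, their long sides parallel. Fixed: it does not give. Rim on the table, 109 mm across the gap (its own x, which points to the robot's right) by 177 mm along the gap (its own y, which points away from the robot), corners of the rim rounded, walls sloping inward to the flat top at 65 mm. Origin: centre of its underside.
- slot (a point): Point on the table in the middle of the gap between the two pans. Its x axis runs along the gap, away from the robot; y across it to the left pan; z up. The gap is 55 mm wide between the rims, everywhere the same (the stone is 50 mm wide), and 177 mm long: from 88.5 mm before this point to 88.5 mm beyond it, open at both ends.
- ramekin_1: Bystander, loose: small open steel sauce cup, 65 mm across, 37 mm tall. Origin: centre of its underside.
- timer: Bystander, loose: wind-up kitchen timer, white, stepped round body, 66 mm across, 53 mm tall. Origin: centre of its underside.
- food_tub_1: Bystander, loose: round lidded food tub, 129 mm across, 56 mm tall. Origin: centre of its underside.
- probe_thermometer: Bystander, loose: dial probe thermometer lying down, 134 mm long, round dial 45 mm across at one end. Origin: centre of its underside.
- pen_1: Bystander, loose: thick marker pen lying down, 135 mm long, 17 mm thick. Origin: centre of its underside.
- white_jug: Bystander, loose: white measuring jug, 116x172 mm, 151 mm tall, at the right. (Also fixed round the work: a meat slicer 0.43 m tall at the left, about y > 0.3 m with x 0.3 to 0.8 m; a stack of pans at the right, y < -0.33 m). Origin: centre of its underside.

How it is judged (in metres and radians):
On the way:
1. the stone enters the gap end first from the robot's side: its far end between the pans, its near end still sticking out (x of stone in the frame of slot between -0.155 and -0.03 m and y of stone in the frame of slot between -0.012 and 0.012 m and angle between the y axis of stone and the x axis of slot, either way round below 0.12 rad), for 0.1 s.
At the end, for the whole second after the job is handed in: The stone lies flat and at rest on the table in the gap, its length along the gap (within 0.1 rad), its centre within 8 mm of the gap's middle line and within 18 mm of the gap's middle point along it (no end sticks out by more than about 4 mm), released (x of stone in the frame of slot between -0.018 and 0.018 m and y of stone in the frame of slot between -0.008 and 0.008 m and angle between the y axis of stone and the x axis of slot, either way round below 0.1 rad and height (world z) of stone below 0.004 m and angle between stone's own z axis and vertical below 0.05 rad and linear speed of stone below 0.01 m/s); the robot touches nothing.
It fails at once if the stone is lifted or tipped (more than 10 mm off the table, or 0.2 rad) (height (world z) of stone above 0.01 m or angle between stone's own z axis and vertical above 0.2 rad).
It fails at once if the stone is squeezed or rammed (fingers press on it with more than 20 N) (contact force between the fingers and stone above 20 N).
It fails at once if a bystander is moved by more than 15 mm (distance of any of ramekin_1, timer, food_tub_1, probe_thermometer, pen_1, white_jug from where it was at the start of the episode above 0.015 m).
It also fails if it takes over 58 s, if anything falls off the work surface, if the arm or the gripper's body presses on something with over 40 N, if the wrist force passes 120 N, or if a joint passes its speed limit or range.

## Working session

There is one attempt and no reset: what is moved stays moved. The work goes in short steps, Python scripts to look and compute and a tool call to move; the robot and the scene stay as the last step left them, time stands still between calls to the robot, and variables do not carry over. Pictures are saved under pics/ and viewed, and the job is handed in when it is done.

Besides the shell and the picture viewer there is one more tool, called after "Emit:" as name(argument=value, ...), one argument or row to a line, values as JSON. drive_tool: Moves the arm, as the interface text tells. Its arguments: {"type":"object","properties":{"plan":{"type":"array","items":{"type":"object","properties":{"claw":{"type":"number"},"tx":{"type":"number"},"ty":{"type":"number"},"tz":{"type":"number"},"rx":{"type":"number"},"ry":{"type":"number"},"rz":{"type":"number"}}}},"force":{"type":"number"}},"required":["plan"]}

```bash
mkdir -p pics; cat > h.py <<'E'
import numpy as np,cv2
from workcell import sense,capture,hand_in
def cam(n):
    c=capture(n); R=cv2.Rodrigues(np.array(c['rvec'],float))[0]; t=np.array(c['tvec'],float).ravel()
    return c,R,t
def ray(c,R,t,uv,z):
    uv=np.atleast_2d(uv).astype(float)
    d=np.c_[uv,np.ones(len(uv))]@np.linalg.inv(c['mtx']).T@R
    o=-R.T@t
    return o+d*((z-o[2])/d[:,2])[:,None]
def cloud(c,R,t):
    v,u=np.mgrid[:480,:640]; D=c['depth']
    p=np.stack([u,v,np.ones_like(u)],-1)@np.linalg.inv(c['mtx']).T*D[...,None]
    return (p-t)@R
E
python3 - <<'E'
from h import *
s=sense(); print(s)
for n in('top','side'):
    c,R,t=cam(n); cv2.imwrite(f'pics/{n}0.png',c['img'][...,::-1]); print(n,-R.T@t,R[2]); np.savez(f'{n}0.npz',**c)
E
```

```text
{'time_s': 0.0, 'joints': array([-1.13899075e+00,  2.60686219e-01, -1.39378853e-01,  1.17270361e+00,
       -5.79701878e-06,  1.57079869e+00]), 'dq': array([ 0.00136447,  0.0005572 ,  0.00101428,  0.0004585 ,  0.00100234,
       -0.00098832]), 'joint_efforts': array([ 1.20726882e-04, -4.05682290e+01,  2.53919649e+01,  1.87087903e-02,
       -1.24125522e-04,  7.08521966e-06]), 'eef_pos': array([ 219.4433177 , -476.21822558,  247.46001992]), 'ee_rot': array([ 0.59587991, -0.59513135,  0.38186592, -0.38068916]), 'wrist_force': array([ 0.18482314, -0.2254235 ,  0.11017598]), 'wrist_torque': array([-0.02438919, -0.02143181, -0.04997549]), 'width': 85.53322650423682}
top [ 343.35206595  -56.92337366 1144.3336135 ] [ 0.18315744  0.02389756 -0.98279309]
side [-82.1924479  890.91885153 713.33863685] [ 0.50069045 -0.70118752 -0.50758757]
```

View pics/top0.png

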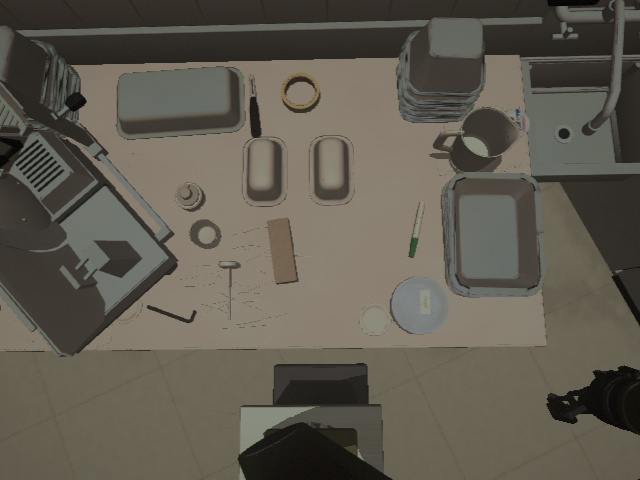

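View pics/side0.png

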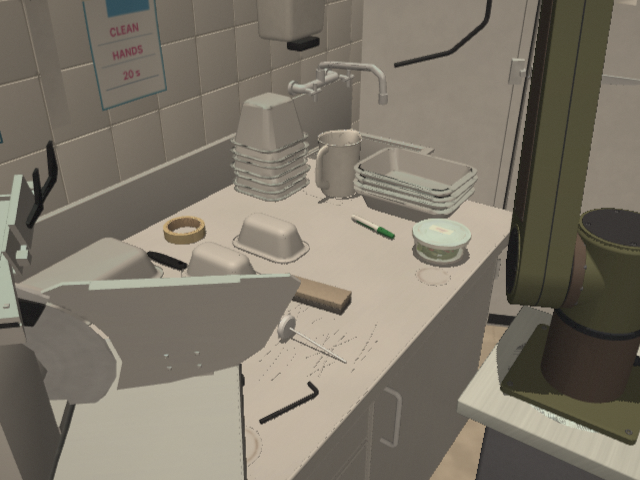

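The top view shows the stone at about (282,250), the pans at (265,171) and (331,170), and the thermometer at about (230,290). The tub is at (419,305). Next I'll measure them.

```bash
python3 - <<'E'
from h import *
c=dict(np.load('top0.npz')); R=cv2.Rodrigues(c['rvec'])[0]; t=c['tvec'].ravel()
P=cloud(c,R,t)
im=c['img']
cr=im[120:350,170:370,::-1]; cv2.imwrite('pics/crop0.png',cv2.resize(cr,None,fx=2.6,fy=2.6,interpolation=cv2.INTER_CUBIC))
print('table z',np.median(P[260:300,320:350,2]), 'stone z',np.median(P[240:260,277:287,2]),'pan top',np.median(P[160:180,260:268,2]))
hsv=cv2.cvtColor(im,cv2.COLOR_RGB2HSV)
print(hsv[250,282],hsv[250,320],hsv[150,298],hsv[195,298],hsv[172,244],hsv[172,286])
# stone via colour
m=((hsv[...,1]>hsv[250,282][1]-22)&(abs(hsv[...,2].astype(int)-hsv[250,282][2])<30)).astype(np.uint8)
m[:210]=0;m[300:]=0;m[:,:260]=0;m[:,310:]=0
cs,_=cv2.findContours(m,0,1);k=max(cs,key=cv2.contourArea)
q=ray(c,R,t,k[:,0],26)[:,:2]
r=cv2.minAreaRect(q.astype(np.float32));print('stone',r);print(cv2.boxPoints(r))
# depth-based
for z0,box in((13,(205,300,255,310)),):
    a=P[box[0]:box[1],box[2]:box[3]].reshape(-1,3);a=a[(a[:,2]>15)&(a[:,2]<40)]
    print('stone depth',len(a),cv2.minAreaRect(a[:,:2].astype(np.float32)))
for n,(u0,u1) in dict(L=(236,296),R=(300,362)).items():
    a=P[125:215,u0:u1].reshape(-1,3)
    b=a[(a[:,2]>8)&(a[:,2]<90)]
    print(n,'all',len(b),cv2.minAreaRect(b[:,:2].astype(np.float32)))
    b=a[(a[:,2]>58)&(a[:,2]<90)]
    print(n,'top',len(b),cv2.minAreaRect(b[:,:2].astype(np.float32)))
E
```

```text
table z -0.4431175465531591 stone z 25.903885943446596 pan top 64.06311779830742
[ 17  78 117] [ 18  46 140] [ 18  46 138] [ 18  44 138] [ 21  43 138] [ 19  47 131]
stone ((501.1588134765625, 64.04884338378906), (149.45547485351562, 50.32912826538086), 7.6986403465271)
[[423.73352   78.97586 ]
 [430.47577   29.100376]
 [578.5841    49.121826]
 [571.84186   98.997314]]
stone depth 1377 ((500.5389404296875, 63.20083999633789), (150.0481414794922, 50.462467193603516), 7.988351821899414)
L all 2054 ((716.384765625, 111.02346801757812), (101.2837905883789, 195.87957763671875), 83.88842010498047)
L top 1065 ((699.7671508789062, 108.82614135742188), (122.85295867919922, 56.53916931152344), 0.3084169328212738)
R all 1956 ((704.4169921875, -59.030941009521484), (163.00819396972656, 103.18685913085938), 1.991467833518982)
R top 1089 ((699.1509399414062, -55.04547119140625), (56.28525161743164, 122.32211303710938), 89.44756317138672)
```

View pics/crop0.png

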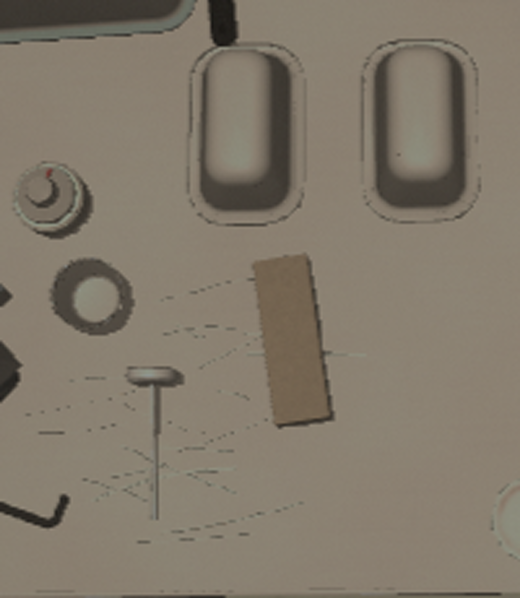

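```bash
python3 - <<'E'
from h import *
from scipy.spatial.transform import Rotation as Ro
c=dict(np.load('top0.npz')); R=cv2.Rodrigues(c['rvec'])[0]; t=c['tvec'].ravel()
f=lambda u,v,z=1: ray(c,R,t,[(170+u/2.6,120+v/2.6)],z)[0].round(1)
print('L rim l/r',f(189,130),f(304,130),'R rim',f(361,130),f(480,130),'near',f(245,224),f(420,222),'far',f(245,42),f(420,40))
print('therm',f(127,375,20),f(183,375,20),f(155,518))
P=cloud(c,R,t)
for nm,(a,b,e,d) in dict(jug=(100,175,430,530),tub=(270,340,385,450)).items(): print(nm)
s=sense();q=s['ee_rot'];M=Ro.from_quat([q[1],q[2],q[3],q[0]]).as_matrix();print(M.round(3))
E
```

```text
L rim l/r [703.5 162.9   1. ] [701.5  53.7   1. ] R rim [ 7.005e+02 -2.000e-01  1.000e+00] [ 698.5 -112.4    1. ] near [611.3 108.6   1. ] [610.5 -54.6   1. ] far [790.4 110.7   1. ] [789.  -57.2   1. ]
therm [469.2 210.8  20. ] [468.5 160.2  20. ] [342.4 186.5   1. ]
jug
tub
[[ 0.419 -0.001  0.908]
 [-0.908  0.002  0.419]
 [-0.002 -1.     0.   ]]
```

Emit:
drive_tool(
  plan=[
    {"claw": -0.7, "ry": 0.0345},
    {"claw": -0.7, "ry": 0.0345},
    {"claw": -0.7, "ry": 0.0345},
    {"claw": -0.7, "ry": 0.0342},
    {"claw": -0.7, "tx": -0.042, "tz": 0.022},
    {"claw": -0.7, "tx": -0.042, "tz": 0.022},
    {"claw": -0.7, "tx": -0.042, "tz": 0.022},
    {"claw": -0.7, "tx": -0.042, "tz": 0.022},
    {"claw": -0.7, "tx": -0.042, "tz": 0.022},
    {"claw": -0.7, "tx": -0.042, "tz": 0.022},
    {"claw": -0.7, "tx": -0.042, "tz": 0.022},
    {"claw": -0.7, "tx": -0.042, "tz": 0.022},
  ],
  force=20,
)

```text
validation failed for argument at $.pl...
```

Emit:
drive_tool(
  plan=[
    {"claw": -0.7, "tx": -0.042, "tz": 0.022},
    {"claw": -0.7, "tx": -0.042, "tz": 0.022},
    {"claw": -0.7, "tx": -0.042, "tz": 0.022},
    {"claw": -0.7, "tx": -0.042, "tz": 0.022},
    {"claw": -0.7, "tx": -0.042, "tz": 0.022},
    {"claw": -0.7, "tx": -0.042, "tz": 0.022},
    {"claw": -0.7, "tx": -0.042, "tz": 0.022},
    {"claw": -0.7, "tx": -0.042, "tz": 0.022},
    {"claw": -0.7},
    {"claw": -0.7},
  ],
)

```text
validation failed for argument at $.pl...
```

Emit:
drive_tool(
  plan=[
    {"claw": -0.7, "tx": 0, "ty": 0, "tz": 0, "rx": 0, "ry": 0.0345, "rz": 0},
    {"claw": -0.7, "tx": 0, "ty": 0, "tz": 0, "rx": 0, "ry": 0.0345, "rz": 0},
    {"claw": -0.7, "tx": 0, "ty": 0, "tz": 0, "rx": 0, "ry": 0.0345, "rz": 0},
    {"claw": -0.7, "tx": 0, "ty": 0, "tz": 0, "rx": 0, "ry": 0.0342, "rz": 0},
    {"claw": -0.7, "tx": -0.042, "ty": 0, "tz": 0.022, "rx": 0, "ry": 0, "rz": 0},
    {"claw": -0.7, "tx": -0.042, "ty": 0, "tz": 0.022, "rx": 0, "ry": 0, "rz": 0},
    {"claw": -0.7, "tx": -0.042, "ty": 0, "tz": 0.022, "rx": 0, "ry": 0, "rz": 0},
    {"claw": -0.7, "tx": -0.042, "ty": 0, "tz": 0.022, "rx": 0, "ry": 0, "rz": 0},
    {"claw": -0.7, "tx": -0.042, "ty": 0, "tz": 0.022, "rx": 0, "ry": 0, "rz": 0},
    {"claw": -0.7, "tx": -0.042, "ty": 0, "tz": 0.022, "rx": 0, "ry": 0, "rz": 0},
    {"claw": -0.7, "tx": -0.042, "ty": 0, "tz": 0.022, "rx": 0, "ry": 0, "rz": 0},
    {"claw": -0.7, "tx": -0.042, "ty": 0, "tz": 0.022, "rx": 0, "ry": 0, "rz": 0},
  ],
  force=20,
)

```text
time_s: 1.1
eef_pos: [360.9, -206.3, 248.1]
ee_rot: [0.5, -0.5, 0.5, -0.5]
wrist_force: [1.0, -0.0, -0.5]
width: 72.7
```

Emit:
drive_tool(
  plan=[
    {"claw": -0.7, "tx": -0.042, "ty": 0, "tz": 0.022, "rx": 0, "ry": 0, "rz": 0},
    {"claw": -0.7, "tx": -0.042, "ty": 0, "tz": 0.022, "rx": 0, "ry": 0, "rz": 0},
    {"claw": -0.7, "tx": -0.042, "ty": 0, "tz": 0.022, "rx": 0, "ry": 0, "rz": 0},
    {"claw": -0.7, "tx": -0.042, "ty": 0, "tz": 0.022, "rx": 0, "ry": 0, "rz": 0},
    {"claw": -0.7, "tx": -0.042, "ty": 0, "tz": 0.022, "rx": 0, "ry": 0, "rz": 0},
    {"claw": -0.7, "tx": -0.042, "ty": 0, "tz": 0.022, "rx": 0, "ry": 0, "rz": 0},
    {"claw": -0.7, "tx": -0.042, "ty": 0, "tz": 0.022, "rx": 0, "ry": 0, "rz": 0},
    {"claw": -0.7, "tx": -0.043, "ty": 0, "tz": 0.021, "rx": 0, "ry": 0, "rz": 0},
    {"claw": -0.7, "tx": 0, "ty": 0.04, "tz": 0, "rx": 0, "ry": 0, "rz": 0},
    {"claw": -0.7, "tx": 0, "ty": 0.04, "tz": 0, "rx": 0, "ry": 0, "rz": 0},
    {"claw": -0.7, "tx": 0, "ty": 0.04, "tz": 0, "rx": 0, "ry": 0, "rz": 0},
    {"claw": -0.7, "tx": 0, "ty": 0.04, "tz": 0, "rx": 0, "ry": 0, "rz": 0},
  ],
  force=20,
)

```text
time_s: 2.1
eef_pos: [500.9, 31.5, 119.3]
ee_rot: [0.518, -0.505, 0.496, -0.481]
wrist_force: [0.9, -1.2, -0.6]
width: 72.8
```

```bash
python3 - <<'E'
from h import *
s=sense(); print(s['time_s'],s['eef_pos'],s['width'])
c,R,t=cam('side'); cv2.imwrite('pics/s1.png',cv2.resize(c['img'][180:400,180:480,::-1],None,fx=2.6,fy=2.6)); np.savez('s1.npz',**c)
E
```

```text
2.1 [500.89609406  31.49341894 119.26466722] 72.79643755022816
```

View pics/s1.png

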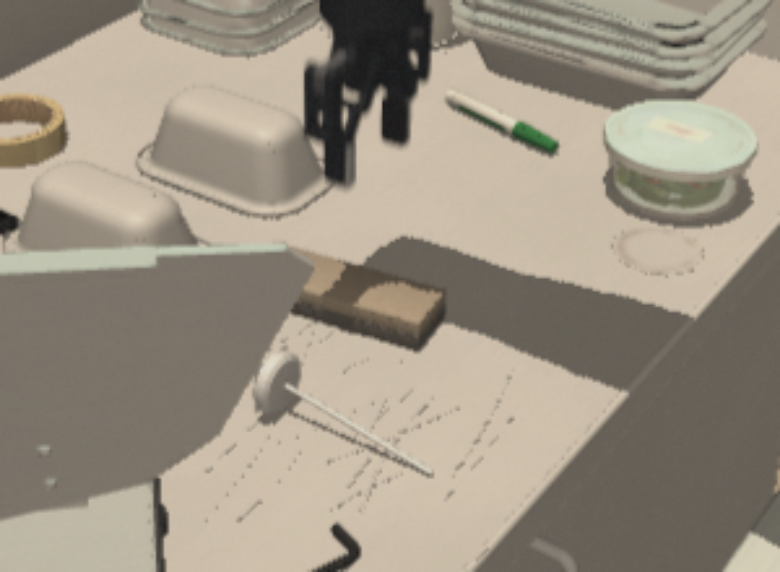

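```bash
python3 - <<'E'
from h import *
from scipy.spatial.transform import Rotation as Ro
c=dict(np.load('s1.npz')); R=cv2.Rodrigues(c['rvec'])[0]; t=c['tvec'].ravel()
o=-R.T@t
P=cloud(c,R,t)
m=(c['img'].max(2)<45)
for nm,(a,b,e,d) in dict(left=(225,255,295,320),right=(215,240,325,345)).items():
    q=P[a:b,e:d][m[a:b,e:d]]; q=q[(q[:,0]>400)&(q[:,0]<600)]
    print(nm,len(q),np.percentile(q,[2,50,98],axis=0).round(0).tolist())
s=sense();q=s['ee_rot'];M=Ro.from_quat([q[1],q[2],q[3],q[0]]).as_matrix();print(s['time_s'],s['eef_pos'],M.round(3), 'to target rotvec tool',(Ro.from_matrix(M.T@np.array([[0,0,1],[-1,0,0],[0,-1,0]])).as_rotvec()/np.pi).round(4))
E
```

```text
left 230 [[484.0, 69.0, 128.0], [492.0, 85.0, 165.0], [507.0, 99.0, 184.0]]
right 162 [[491.0, -10.0, 119.0], [501.0, -6.0, 139.0], [512.0, -1.0, 160.0]]
2.15 [496.29115136  31.25200988 113.34414568] [[ 0.046 -0.012  0.999]
 [-0.999  0.028  0.046]
 [-0.029 -1.    -0.011]] to target rotvec tool [ 0.0037  0.0147 -0.009 ]
```

```bash
python3 - <<'E'
from h import *
c=dict(np.load('s1.npz')); R=cv2.Rodrigues(c['rvec'])[0]; t=c['tvec'].ravel()
P=cloud(c,R,t)
for v in range(236,256,2): print(v,[(c['img'][v,u].max(),P[v,u].round(0).tolist()) for u in (308,311,314)])
s=sense();print(s['dq'])
E
```

```text
236 [(np.uint8(35), [486.0, 95.0, 163.0]), (np.uint8(27), [492.0, 79.0, 154.0]), (np.uint8(86), [487.0, 75.0, 153.0])]
238 [(np.uint8(30), [496.0, 82.0, 149.0]), (np.uint8(31), [491.0, 80.0, 150.0]), (np.uint8(103), [488.0, 75.0, 149.0])]
240 [(np.uint8(31), [500.0, 76.0, 141.0]), (np.uint8(30), [492.0, 78.0, 145.0]), (np.uint8(101), [491.0, 70.0, 141.0])]
242 [(np.uint8(30), [496.0, 81.0, 140.0]), (np.uint8(31), [491.0, 80.0, 142.0]), (np.uint8(101), [488.0, 74.0, 140.0])]
244 [(np.uint8(31), [498.0, 79.0, 134.0]), (np.uint8(30), [491.0, 79.0, 137.0]), (np.uint8(102), [489.0, 73.0, 135.0])]
246 [(np.uint8(34), [498.0, 79.0, 130.0]), (np.uint8(33), [490.0, 80.0, 133.0]), (np.uint8(99), [488.0, 74.0, 131.0])]
248 [(np.uint8(44), [500.0, 77.0, 124.0]), (np.uint8(32), [493.0, 76.0, 126.0]), (np.uint8(99), [487.0, 75.0, 127.0])]
250 [(np.uint8(89), [496.0, 83.0, 124.0]), (np.uint8(82), [492.0, 79.0, 123.0]), (np.uint8(109), [488.0, 74.0, 123.0])]
252 [(np.uint8(185), [502.0, 74.0, 113.0]), (np.uint8(160), [491.0, 80.0, 120.0]), (np.uint8(157), [489.0, 73.0, 117.0])]
254 [(np.uint8(203), [605.0, -71.0, 2.0]), (np.uint8(199), [603.0, -79.0, -2.0]), (np.uint8(201), [597.0, -82.0, -1.0])]
[-0.00254022 -0.02761364  0.03324372  0.1892396  -0.00090517 -0.00119939]
```

Emit:
drive_tool(
  plan=[
    {"claw": -0.7, "tx": 0, "ty": 0, "tz": 0, "rx": 0, "ry": 0, "rz": 0},
  ],
)

```text
time_s: 2.23
eef_pos: [497.6, 31.2, 117.8]
ee_rot: [0.516, -0.507, 0.498, -0.479]
wrist_force: [-0.4, -0.4, 0.2]
width: 72.4
```

```bash
python3 - <<'E'
from h import *
from scipy.spatial.transform import Rotation as Ro
s=sense();q=s['ee_rot'];M=Ro.from_quat([q[1],q[2],q[3],q[0]]).as_matrix();print(s['time_s'],s['eef_pos'],s['dq'].round(3),M.round(3), 'to target rotvec tool',(Ro.from_matrix(M.T@np.array([[0,0,1],[-1,0,0],[0,-1,0]])).as_rotvec()/np.pi).round(4))
print('tool shift',((np.array([501,63.6,110])-s['eef_pos'])@M/800).round(4))
E
```

```text
2.2333 [497.56031362  31.16293821 117.82413706] [-0.003 -0.048  0.09   0.038  0.     0.001] [[ 0.046 -0.01   0.999]
 [-0.999  0.028  0.046]
 [-0.029 -1.    -0.009]] to target rotvec tool [ 0.003   0.0147 -0.009 ]
tool shift [-0.04    0.0109  0.0063]
```

Emit:
drive_tool(
  plan=[
    {"claw": -0.7, "tx": 0, "ty": 0, "tz": 0, "rx": 0.003, "ry": 0.0147, "rz": -0.009},
    {"claw": -0.7, "tx": -0.02, "ty": 0, "tz": 0.004, "rx": 0, "ry": 0, "rz": 0},
    {"claw": -0.7, "tx": -0.0205, "ty": 0, "tz": 0, "rx": 0, "ry": 0, "rz": 0},
    {"claw": -0.7, "tx": 0, "ty": 0.03, "tz": 0, "rx": 0, "ry": 0, "rz": 0},
    {"claw": -0.7, "tx": 0, "ty": 0.03, "tz": 0, "rx": 0, "ry": 0, "rz": 0},
    {"claw": -0.7, "tx": 0, "ty": 0, "tz": 0, "rx": 0, "ry": 0, "rz": 0},
    {"claw": -0.7, "tx": 0, "ty": 0, "tz": 0, "rx": 0, "ry": 0, "rz": 0},
  ],
)

```text
time_s: 2.82
eef_pos: [504.5, 31.7, 73.9]
ee_rot: [0.52, -0.503, 0.494, -0.483]
wrist_force: [-0.1, -0.1, 0.5]
width: 72.4
```

```bash
cat >> h.py <<'E'
from scipy.spatial.transform import Rotation as Ro
T=np.array([[0,0,1],[-1,0,0],[0,-1,0.]])
def st():
    s=sense();q=s['ee_rot'];M=Ro.from_quat([q[1],q[2],q[3],q[0]]).as_matrix()
    print('t %.2f'%s['time_s'],'pos',s['eef_pos'].round(1),'w %.1f'%s['width'],'F',s['wrist_force'].round(1),'rot err frac',(Ro.from_matrix(M.T@T).as_rotvec()/np.pi).round(4))
    return s
E
python3 - <<'E'
from h import *
st()
c,R,t=cam('side'); cv2.imwrite('pics/s2.png',cv2.resize(c['img'][180:400,180:480,::-1],None,fx=2.6,fy=2.6))
E
```

```text
t 2.82 pos [504.5  31.7  73.9] w 72.4 F [-0.1 -0.1  0.5] rot err frac [-0.0022  0.0149 -0.0091]
```

View pics/s2.png

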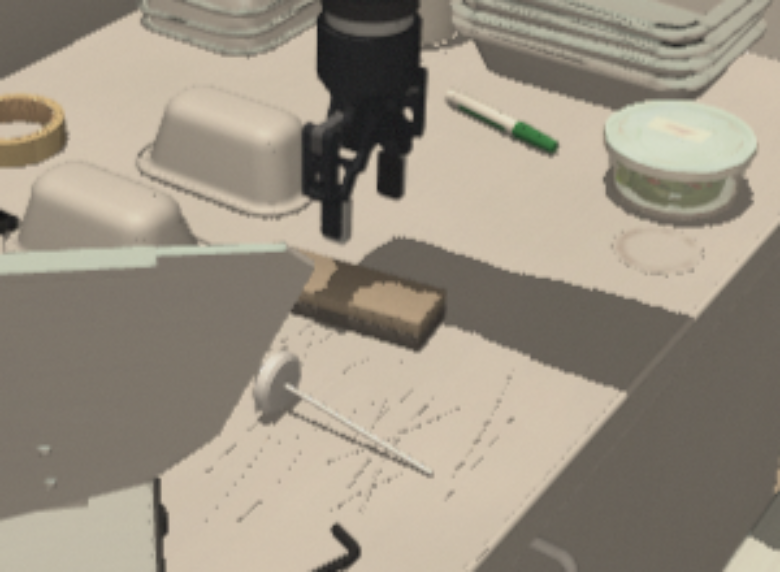

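```bash
python3 - <<'E'
from h import *
print(sense()['joints'].round(3))
E
```

```text
[ 0.046  0.364 -0.484  0.713  0.028  3.141]
```

Emit:
drive_tool(
  plan=[
    {"claw": -0.7, "tx": 0, "ty": 0, "tz": 0, "rx": 0, "ry": -0.0394, "rz": 0},
    {"claw": -0.7, "tx": 0, "ty": 0, "tz": 0, "rx": 0, "ry": -0.0394, "rz": 0},
    {"claw": -0.7, "tx": 0, "ty": 0, "tz": 0, "rx": 0, "ry": -0.0394, "rz": 0},
    {"claw": -0.7, "tx": 0, "ty": 0, "tz": 0, "rx": 0, "ry": -0.0394, "rz": 0},
    {"claw": -0.7, "tx": 0, "ty": 0, "tz": 0, "rx": 0, "ry": -0.0394, "rz": 0},
    {"claw": -0.7, "tx": 0, "ty": 0, "tz": 0, "rx": 0, "ry": -0.0394, "rz": 0},
    {"claw": -0.7, "tx": 0, "ty": 0, "tz": 0, "rx": 0, "ry": -0.0394, "rz": 0},
    {"claw": -0.7, "tx": 0, "ty": 0, "tz": 0, "rx": 0, "ry": -0.0394, "rz": 0},
    {"claw": -0.7, "tx": 0, "ty": 0, "tz": 0, "rx": 0, "ry": -0.0394, "rz": 0},
    {"claw": -0.7, "tx": 0, "ty": 0, "tz": 0, "rx": 0, "ry": -0.0394, "rz": 0},
    {"claw": -0.7, "tx": 0, "ty": 0, "tz": 0, "rx": 0, "ry": -0.0394, "rz": 0},
    {"claw": -0.7, "tx": 0, "ty": 0, "tz": 0, "rx": 0, "ry": -0.0394, "rz": 0},
  ],
)

```text
time_s: 3.87
eef_pos: [506.6, 31.7, 75.7]
ee_rot: [0.717, -0.697, 0.008, -0.015]
wrist_force: [-0.2, 0.5, -0.4]
width: 72.6
```

Emit:
drive_tool(
  plan=[
    {"claw": -0.7, "tx": 0, "ty": 0, "tz": 0, "rx": 0, "ry": -0.0394, "rz": 0},
    {"claw": -0.7, "tx": 0, "ty": 0, "tz": 0, "rx": 0, "ry": -0.0394, "rz": 0},
    {"claw": -0.7, "tx": 0, "ty": 0, "tz": 0, "rx": 0, "ry": -0.0394, "rz": 0},
    {"claw": -0.7, "tx": 0, "ty": 0, "tz": 0, "rx": 0, "ry": -0.0394, "rz": 0},
    {"claw": -0.7, "tx": 0, "ty": 0, "tz": 0, "rx": 0, "ry": -0.0394, "rz": 0},
    {"claw": -0.7, "tx": 0, "ty": 0, "tz": 0, "rx": 0, "ry": -0.0394, "rz": 0},
    {"claw": -0.7, "tx": 0, "ty": 0, "tz": 0, "rx": 0, "ry": -0.0394, "rz": 0},
    {"claw": -0.7, "tx": 0, "ty": 0, "tz": 0, "rx": 0, "ry": -0.0394, "rz": 0},
    {"claw": -0.7, "tx": 0, "ty": 0, "tz": 0, "rx": 0, "ry": -0.0394, "rz": 0},
    {"claw": -0.7, "tx": 0, "ty": 0, "tz": 0, "rx": 0, "ry": -0.0394, "rz": 0},
    {"claw": -0.7, "tx": 0, "ty": 0, "tz": 0, "rx": 0, "ry": -0.0394, "rz": 0},
    {"claw": -0.7, "tx": 0, "ty": 0, "tz": 0, "rx": 0, "ry": -0.0394, "rz": 0},
  ],
)

```text
time_s: 4.87
eef_pos: [506.6, 31.7, 75.7]
ee_rot: [0.534, -0.524, -0.479, 0.46]
wrist_force: [-0.4, -0.2, 0.0]
width: 72.7
```

Emit:
drive_tool(
  plan=[
    {"claw": -0.7, "tx": 0, "ty": 0, "tz": 0, "rx": 0, "ry": -0.0394, "rz": 0},
    {"claw": -0.7, "tx": 0, "ty": 0, "tz": 0, "rx": 0, "ry": 0, "rz": 0},
    {"claw": -0.7, "tx": 0, "ty": 0, "tz": 0, "rx": 0, "ry": 0, "rz": 0},
    {"claw": -0.7, "tx": 0, "ty": 0, "tz": 0, "rx": 0, "ry": 0, "rz": 0},
  ],
)

```text
time_s: 5.2
eef_pos: [505.7, 31.6, 74.5]
ee_rot: [-0.506, 0.496, 0.509, -0.49]
wrist_force: [-0.5, -0.0, 0.7]
width: 72.5
```

```bash
sed -i 's/^T=.*/T=np.array([[0,0,-1],[1,0,0],[0,-1,0.]])/' h.py
python3 - <<'E'
from h import *
print(st()['joints'].round(3))
E
```

```text
t 5.20 pos [505.7  31.6  74.5] w 72.5 F [-0.5 -0.   0.7] rot err frac [ 0.0029 -0.001   0.0092]
[ 0.045  0.364 -0.485  0.711  0.028  0.049]
```

Emit:
drive_tool(
  plan=[
    {"claw": -0.7, "tx": 0, "ty": 0, "tz": 0, "rx": 0.003, "ry": -0.001, "rz": 0.009},
    {"claw": -0.7, "tx": 0.02, "ty": 0, "tz": 0.003, "rx": 0, "ry": 0, "rz": 0},
    {"claw": -0.7, "tx": 0.02, "ty": 0, "tz": 0.003, "rx": 0, "ry": 0, "rz": 0},
    {"claw": -0.7, "tx": 0, "ty": 0, "tz": 0, "rx": 0, "ry": 0, "rz": 0},
    {"claw": -0.7, "tx": 0, "ty": 0.02, "tz": 0, "rx": 0, "ry": 0, "rz": 0},
    {"claw": -0.7, "tx": 0, "ty": 0.02, "tz": 0, "rx": 0, "ry": 0, "rz": 0},
    {"claw": -0.7, "tx": 0, "ty": 0, "tz": 0, "rx": 0, "ry": 0, "rz": 0},
    {"claw": -0.7, "tx": 0, "ty": 0, "tz": 0, "rx": 0, "ry": 0, "rz": 0},
  ],
)

```text
time_s: 5.87
eef_pos: [499.1, 63.0, 41.1]
ee_rot: [0.501, -0.499, -0.499, 0.502]
wrist_force: [0.4, -0.8, 0.6]
width: 72.5
```

```bash
python3 - <<'E'
from h import *
st()
c,R,t=cam('side'); cv2.imwrite('pics/s3.png',cv2.resize(c['img'][180:400,180:480,::-1],None,fx=2.6,fy=2.6))
P=cloud(c,R,t)
m=(c['img'].max(2)<45)&(P[...,0]>470)&(P[...,0]<540)&(P[...,2]>10)&(P[...,2]<80)&(P[...,1]<160)&(P[...,1]>0)
q=P[m];
for lo,hi in((0,63),(63,160)):
    a=q[(q[:,1]>lo)&(q[:,1]<hi)]
    if len(a):print(len(a),np.percentile(a,[1,5,50,99],axis=0).round(0).tolist())
st()
E
```

```text
t 5.87 pos [499.1  63.   41.1] w 72.5 F [ 0.4 -0.8  0.6] rot err frac [-0.0014  0.0005 -0.0001]
152 [[486.0, 19.0, 35.0], [488.0, 22.0, 38.0], [498.0, 26.0, 58.0], [508.0, 30.0, 79.0]]
61 [[484.0, 107.0, 42.0], [487.0, 108.0, 43.0], [492.0, 111.0, 56.0], [503.0, 115.0, 79.0]]
t 5.92 pos [499.9  63.2  41.7] w 72.6 F [ 0.6 -0.6 -0.5] rot err frac [-0.0009  0.0005  0.    ]
```

View pics/s3.png

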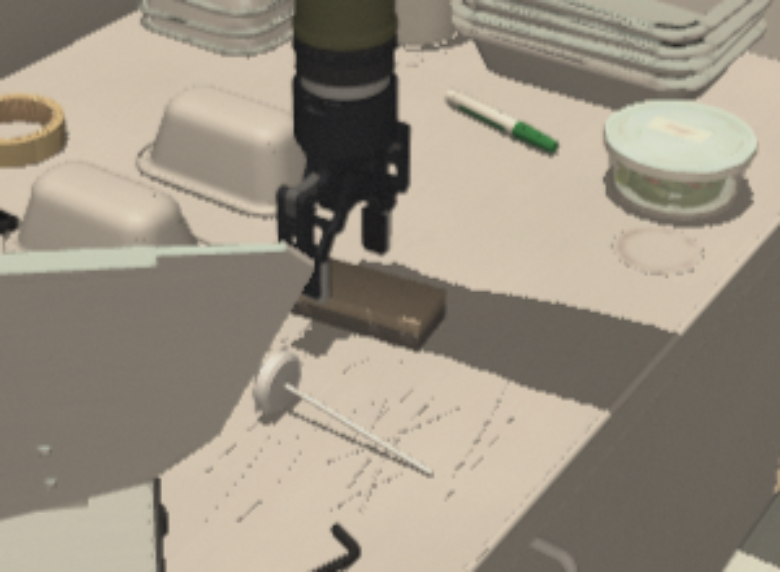

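Emit:
drive_tool(
  plan=[
    {"claw": -0.7, "tx": 0, "ty": 0.017, "tz": 0, "rx": 0, "ry": 0, "rz": 0},
    {"claw": -0.7, "tx": 0, "ty": 0.017, "tz": 0, "rx": 0, "ry": 0, "rz": 0},
    {"claw": -0.7, "tx": 0, "ty": 0, "tz": 0, "rx": 0, "ry": 0, "rz": 0},
    {"claw": -0.7, "tx": 0, "ty": 0, "tz": 0, "rx": 0, "ry": 0, "rz": 0},
  ],
)

```text
time_s: 6.25
eef_pos: [499.7, 63.3, 14.6]
ee_rot: [0.5, -0.499, -0.5, 0.501]
wrist_force: [-1.5, 0.1, -0.0]
width: 72.8
```

Emit:
drive_tool(
  plan=[
    {"claw": -0.7, "tx": -0.005, "ty": 0, "tz": 0, "rx": 0, "ry": 0, "rz": 0},
    {"claw": -0.7, "tx": -0.005, "ty": 0, "tz": 0, "rx": 0, "ry": 0, "rz": 0},
    {"claw": -0.7, "tx": -0.005, "ty": 0, "tz": 0, "rx": 0, "ry": 0, "rz": 0},
    {"claw": -0.7, "tx": -0.005, "ty": 0, "tz": 0, "rx": 0, "ry": 0, "rz": 0},
    {"claw": -0.7, "tx": -0.005, "ty": 0, "tz": 0, "rx": 0, "ry": 0, "rz": 0},
    {"claw": -0.7, "tx": -0.005, "ty": 0, "tz": 0, "rx": 0, "ry": 0, "rz": 0},
    {"claw": -0.7, "tx": -0.005, "ty": 0, "tz": 0, "rx": 0, "ry": 0, "rz": 0},
    {"claw": -0.7, "tx": -0.005, "ty": 0, "tz": 0, "rx": 0, "ry": 0, "rz": 0},
    {"claw": -0.7, "tx": 0, "ty": 0, "tz": 0, "rx": 0, "ry": 0, "rz": 0},
    {"claw": -0.7, "tx": 0, "ty": 0, "tz": 0, "rx": 0, "ry": 0, "rz": 0},
  ],
)

```text
time_s: 7.08
eef_pos: [499.6, 30.6, 14.0]
ee_rot: [0.5, -0.499, -0.499, 0.502]
wrist_force: [0.9, 0.0, 0.1]
width: 72.5
```

```bash
python3 - <<'E'
from h import *
st()
c,R,t=cam('side'); cv2.imwrite('pics/s4.png',cv2.resize(c['img'][180:400,180:480,::-1],None,fx=2.,fy=2.))
c,R,t=cam('top'); cv2.imwrite('pics/t4.png',cv2.resize(c['img'][120:350,170:370,::-1],None,fx=2.6,fy=2.6))
E
```

```text
t 7.08 pos [499.6  30.6  14. ] w 72.5 F [0.9 0.  0.1] rot err frac [-0.001   0.0005 -0.0005]
```

View pics/s4.png

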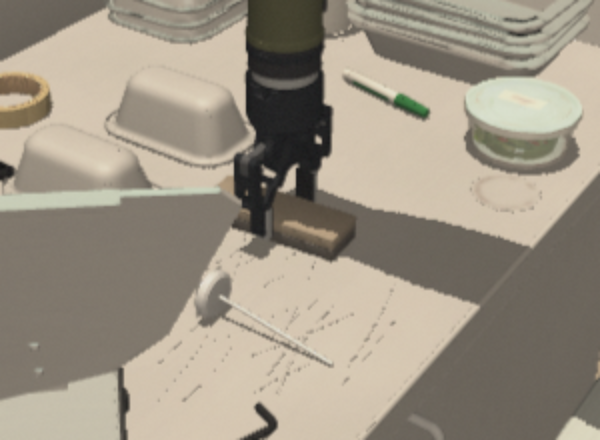

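View pics/t4.png

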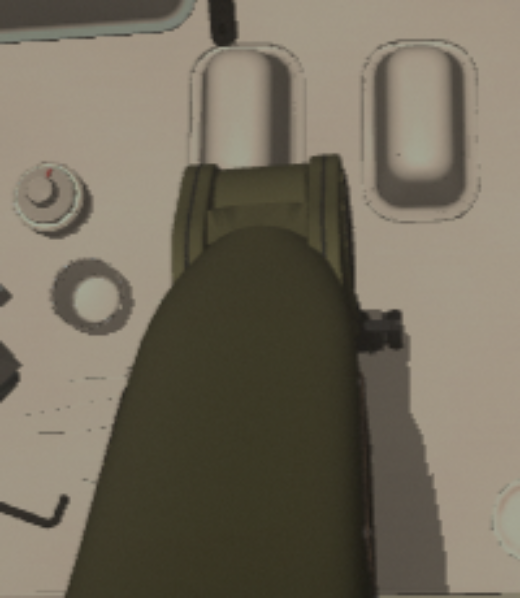

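Emit:
drive_tool(
  plan=[
    {"claw": -0.7, "tx": -0.005, "ty": 0, "tz": 0, "rx": 0, "ry": 0, "rz": 0},
    {"claw": -0.7, "tx": -0.005, "ty": 0, "tz": 0, "rx": 0, "ry": 0, "rz": 0},
    {"claw": -0.7, "tx": -0.005, "ty": 0, "tz": 0, "rx": 0, "ry": 0, "rz": 0},
    {"claw": -0.7, "tx": -0.004, "ty": 0, "tz": 0, "rx": 0, "ry": 0, "rz": 0},
    {"claw": -0.7, "tx": 0, "ty": 0, "tz": 0, "rx": 0, "ry": 0, "rz": 0},
    {"claw": -0.7, "tx": 0, "ty": 0, "tz": 0, "rx": 0, "ry": 0, "rz": 0},
    {"claw": -0.7, "tx": 0.01, "ty": 0, "tz": 0, "rx": 0, "ry": 0, "rz": 0},
    {"claw": -0.7, "tx": 0, "ty": 0, "tz": 0, "rx": 0, "ry": 0, "rz": 0},
    {"claw": -0.7, "tx": 0, "ty": -0.025, "tz": 0, "rx": 0, "ry": 0, "rz": 0},
    {"claw": -0.7, "tx": 0, "ty": -0.045, "tz": 0, "rx": 0, "ry": 0, "rz": 0},
    {"claw": -0.7, "tx": 0, "ty": -0.045, "tz": 0, "rx": 0, "ry": 0, "rz": 0},
    {"claw": 0.3, "tx": 0, "ty": 0, "tz": 0.045, "rx": 0, "ry": 0, "rz": 0},
  ],
)

```text
time_s: 8.18
eef_pos: [478.4, 25.2, 114.3]
ee_rot: [-0.494, 0.504, 0.507, -0.495]
wrist_force: [3.7, 1.2, 1.2]
width: 62.1
```

Emit:
drive_tool(
  plan=[
    {"claw": 0.5, "tx": 0, "ty": 0, "tz": 0.045, "rx": 0, "ry": 0, "rz": 0},
    {"claw": 0.5, "tx": 0, "ty": 0, "tz": 0.045, "rx": 0, "ry": 0, "rz": 0},
    {"claw": 0.5, "tx": 0, "ty": 0, "tz": 0.045, "rx": 0, "ry": 0, "rz": 0},
    {"claw": 0.5, "tx": 0, "ty": 0, "tz": 0.03, "rx": 0, "ry": 0, "rz": 0},
    {"claw": 0.5, "tx": 0, "ty": 0, "tz": 0, "rx": 0, "ry": 0, "rz": 0},
    {"claw": 0.5, "tx": 0, "ty": 0, "tz": 0, "rx": 0, "ry": 0, "rz": 0},
    {"claw": 0.5, "tx": 0, "ty": 0, "tz": 0, "rx": 0, "ry": 0, "rz": 0},
  ],
)

```text
time_s: 8.77
eef_pos: [333.7, 24.1, 107.2]
ee_rot: [-0.499, 0.499, 0.501, -0.501]
wrist_force: [-0.1, -0.4, 0.8]
width: 21.2
```

```bash
cat >> h.py <<'E'
def stone(name):
    c,R,t=cam('top'); cv2.imwrite(f'pics/{name}.png',cv2.resize(c['img'][120:370,170:370,::-1],None,fx=2.4,fy=2.4))
    P=cloud(c,R,t)
    v,u=np.mgrid[:480,:640]
    m=(P[...,2]>18)&(P[...,2]<34)&(P[...,0]>380)&(P[...,0]<790)&(P[...,1]>-40)&(P[...,1]<120)
    hsv=cv2.cvtColor(c['img'],cv2.COLOR_RGB2HSV); 
    m&=(hsv[...,1]>60)&(hsv[...,2]>55)
    n,l,s,_=cv2.connectedComponentsWithStats(m.astype(np.uint8)); i=1+s[1:,4].argmax(); m=l==i
    k=max(cv2.findContours(m.astype(np.uint8),0,1)[0],key=cv2.contourArea)
    r=cv2.minAreaRect(ray(c,R,t,k[:,0],26)[:,:2].astype(np.float32)); print('stone',r); print(cv2.boxPoints(r).round(1).tolist())
E
python3 - <<'E'
from h import *
st(); stone('t5')
E
```

```text
t 8.77 pos [333.7  24.1 107.2] w 21.2 F [-0.1 -0.4  0.8] rot err frac [0.0002 0.001  0.0001]
stone ((497.8559265136719, 25.68212890625), (149.99072265625, 49.96312713623047), 1.1134891510009766)
[[422.3999938964844, 49.20000076293945], [423.3999938964844, -0.800000011920929], [573.2999877929688, 2.200000047683716], [572.4000244140625, 52.099998474121094]]
```

View pics/t5.png

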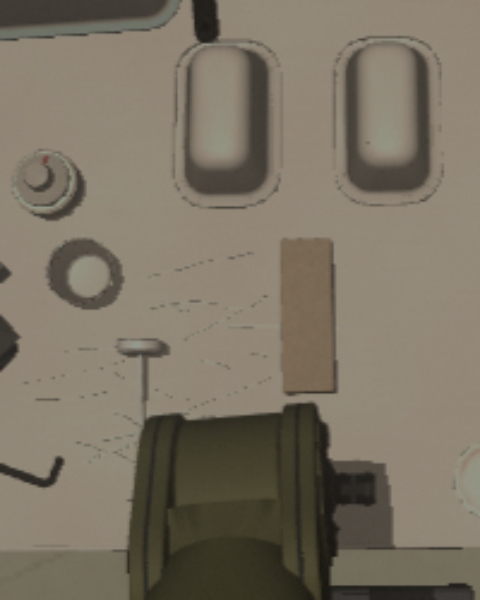

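Emit:
drive_tool(
  plan=[
    {"claw": 0.7, "tx": 0.003, "ty": 0, "tz": -0.04, "rx": 0, "ry": 0.001, "rz": 0},
    {"claw": 0.7, "tx": 0, "ty": 0, "tz": -0.036, "rx": 0, "ry": 0, "rz": 0},
    {"claw": 0.7, "tx": 0, "ty": 0.035, "tz": 0, "rx": 0, "ry": 0, "rz": 0},
    {"claw": 0.7, "tx": 0, "ty": 0.035, "tz": 0, "rx": 0, "ry": 0, "rz": 0},
    {"claw": 0.7, "tx": 0, "ty": 0.02, "tz": 0, "rx": 0, "ry": 0, "rz": 0},
    {"claw": 0.7, "tx": 0, "ty": 0.01, "tz": 0, "rx": 0, "ry": 0, "rz": 0},
    {"claw": 0.7, "tx": 0, "ty": 0, "tz": 0, "rx": 0, "ry": 0, "rz": 0},
    {"claw": 0.7, "tx": 0, "ty": 0, "tz": 0, "rx": 0, "ry": 0, "rz": 0},
  ],
)

```text
time_s: 9.48
eef_pos: [393.5, 26.4, 26.4]
ee_rot: [0.501, -0.499, -0.499, 0.5]
wrist_force: [0.2, 1.0, 0.1]
width: 12.3
```

```bash
python3 - <<'E'
from h import *
st()
c,R,t=cam('side'); cv2.imwrite('pics/s6.png',cv2.resize(c['img'][180:400,200:500,::-1],None,fx=2.6,fy=2.6))
P=cloud(c,R,t)
m=(c['img'].max(2)<45)&(P[...,0]>360)&(P[...,0]<440)&(P[...,2]>3)&(P[...,2]<60)&(P[...,1]<80)&(P[...,1]>-20)
print(np.percentile(P[m],[1,5,50,99],axis=0).round(0).tolist())
E
```

```text
t 9.48 pos [393.5  26.4  26.4] w 12.3 F [0.2 1.  0.1] rot err frac [-0.0008 -0.0002  0.0001]
[[380.0, 13.0, 14.0], [381.0, 17.0, 19.0], [387.0, 43.0, 38.0], [400.0, 65.0, 60.0]]
```

View pics/s6.png

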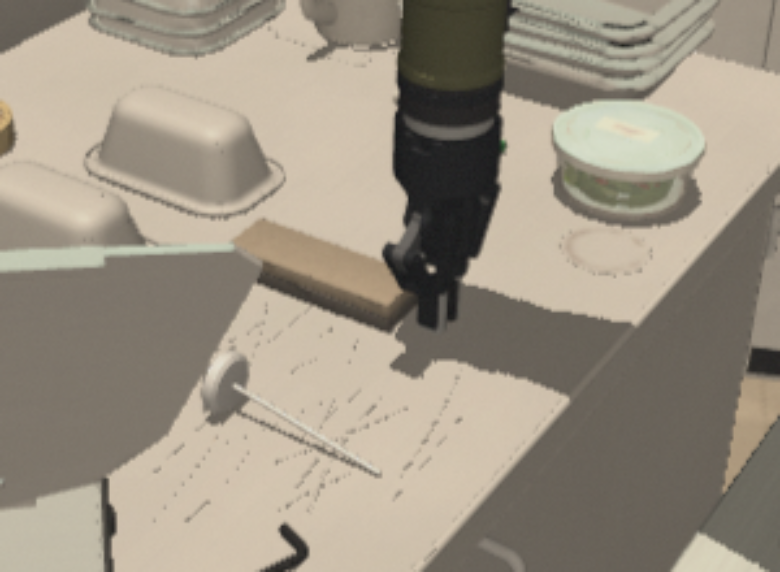

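Emit:
drive_tool(
  plan=[
    {"claw": 0.7, "tx": 0, "ty": 0.003, "tz": -0.007, "rx": 0, "ry": 0, "rz": 0},
    {"claw": 0.7, "tx": 0, "ty": 0, "tz": -0.007, "rx": 0, "ry": 0, "rz": 0},
    {"claw": 0.7, "tx": 0, "ty": 0, "tz": -0.007, "rx": 0, "ry": 0, "rz": 0},
    {"claw": 0.7, "tx": 0, "ty": 0, "tz": -0.007, "rx": 0, "ry": 0, "rz": 0},
    {"claw": 0.7, "tx": 0, "ty": 0, "tz": -0.007, "rx": 0, "ry": 0, "rz": 0},
    {"claw": 0.7, "tx": 0, "ty": 0, "tz": -0.007, "rx": 0, "ry": 0, "rz": 0},
    {"claw": 0.7, "tx": 0, "ty": 0, "tz": -0.007, "rx": 0, "ry": 0, "rz": 0},
    {"claw": 0.7, "tx": 0, "ty": 0, "tz": -0.007, "rx": 0, "ry": 0, "rz": 0},
    {"claw": 0.7, "tx": 0, "ty": 0, "tz": 0, "rx": 0, "ry": 0, "rz": 0},
    {"claw": 0.7, "tx": 0, "ty": 0, "tz": 0, "rx": 0, "ry": 0, "rz": 0},
  ],
)

```text
time_s: 10.37
eef_pos: [438.3, 26.3, 24.0]
ee_rot: [0.501, -0.5, -0.499, 0.5]
wrist_force: [-0.5, 0.2, 0.6]
width: 12.8
```

```bash
python3 - <<'E'
from h import *
st(); stone('t7')
E
```

```text
t 10.37 pos [438.3  26.3  24. ] w 12.8 F [-0.5  0.2  0.6] rot err frac [-0.0005 -0.0002  0.0001]
stone ((563.624267578125, 23.784820556640625), (49.769535064697266, 67.63573455810547), 89.67878723144531)
[[529.7000122070312, -0.8999999761581421], [597.2999877929688, -1.2999999523162842], [597.5999755859375, 48.5], [529.9000244140625, 48.900001525878906]]
```

View pics/t7.png

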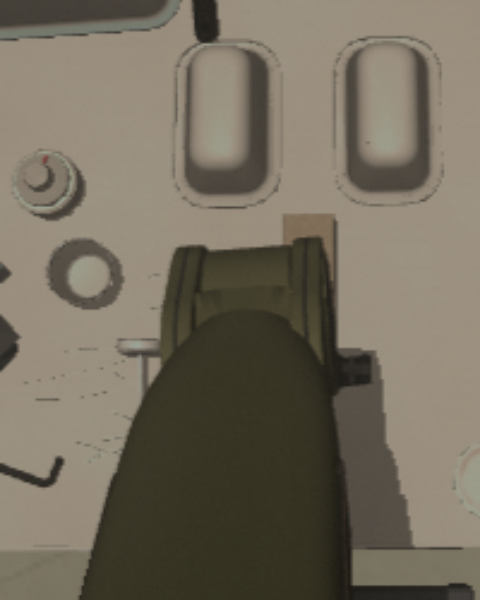

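Emit:
drive_tool(
  plan=[
    {"claw": 0.7, "tx": 0, "ty": 0, "tz": 0.0125, "rx": 0, "ry": 0, "rz": 0},
    {"claw": 0.7, "tx": 0, "ty": -0.045, "tz": 0, "rx": 0, "ry": 0, "rz": 0},
    {"claw": -0.7, "tx": 0, "ty": -0.045, "tz": 0, "rx": 0, "ry": 0, "rz": 0},
    {"claw": -0.7, "tx": -0.003, "ty": -0.02, "tz": 0, "rx": 0, "ry": 0, "rz": 0},
    {"claw": -0.7, "tx": 0, "ty": 0, "tz": -0.045, "rx": 0, "ry": 0, "rz": 0},
    {"claw": -0.7, "tx": 0, "ty": 0, "tz": -0.045, "rx": 0, "ry": 0, "rz": 0},
    {"claw": -0.7, "tx": 0, "ty": 0, "tz": -0.0275, "rx": 0, "ry": 0, "rz": 0},
    {"claw": -0.7, "tx": 0, "ty": 0, "tz": 0, "rx": 0, "ry": 0, "rz": 0},
    {"claw": -0.7, "tx": 0, "ty": 0, "tz": 0, "rx": 0, "ry": 0, "rz": 0},
    {"claw": -0.7, "tx": 0, "ty": 0, "tz": 0, "rx": 0, "ry": 0, "rz": 0},
  ],
)

```text
time_s: 11.25
eef_pos: [520.0, 23.8, 111.2]
ee_rot: [0.501, -0.499, -0.499, 0.501]
wrist_force: [-0.2, -0.2, -0.2]
width: 72.6
```

```bash
python3 - <<'E'
from h import *
st()
E
```

```text
t 11.25 pos [520.   23.8 111.2] w 72.6 F [-0.2 -0.2 -0.2] rot err frac [-0.0015 -0.0002  0.0001]
```

Emit:
drive_tool(
  plan=[
    {"claw": -0.7, "tx": 0, "ty": 0.045, "tz": -0.002, "rx": 0, "ry": 0, "rz": 0},
    {"claw": -0.7, "tx": 0, "ty": 0.045, "tz": 0, "rx": 0, "ry": 0, "rz": 0},
    {"claw": -0.7, "tx": 0, "ty": 0.021, "tz": 0, "rx": 0, "ry": 0, "rz": 0},
    {"claw": -0.7, "tx": 0, "ty": 0.01, "tz": 0, "rx": 0, "ry": 0, "rz": 0},
    {"claw": -0.7, "tx": 0, "ty": 0, "tz": 0, "rx": 0, "ry": 0, "rz": 0},
    {"claw": -0.7, "tx": 0, "ty": 0, "tz": 0, "rx": 0, "ry": 0, "rz": 0},
    {"claw": -0.7, "tx": 0.006, "ty": 0, "tz": 0, "rx": 0, "ry": 0, "rz": 0},
    {"claw": -0.7, "tx": 0.004, "ty": 0, "tz": 0, "rx": 0, "ry": 0, "rz": 0},
    {"claw": -0.7, "tx": 0.003, "ty": 0, "tz": 0, "rx": 0, "ry": 0, "rz": 0},
    {"claw": -0.7, "tx": 0.003, "ty": 0, "tz": 0, "rx": 0, "ry": 0, "rz": 0},
    {"claw": -0.7, "tx": 0, "ty": 0, "tz": 0, "rx": 0, "ry": 0, "rz": 0},
    {"claw": -0.7, "tx": 0, "ty": 0, "tz": 0, "rx": 0, "ry": 0, "rz": 0},
  ],
)

```text
time_s: 12.25
eef_pos: [523.8, 36.6, 15.5]
ee_rot: [0.5, -0.5, -0.5, 0.5]
wrist_force: [0.5, -1.8, 0.5]
width: 73.0
```

```bash
python3 - <<'E'
from h import *
st();stone('t8')
E
```

```text
t 12.25 pos [523.8  36.6  15.5] w 73.0 F [ 0.5 -1.8  0.5] rot err frac [-0.0003 -0.0001 -0.0001]
stone ((574.0619506835938, 7.12033748626709), (11.840643882751465, 45.82915496826172), 89.70043182373047)
[[551.0999755859375, 1.2999999523162842], [596.9000244140625, 1.100000023841858], [597.0, 12.899999618530273], [551.2000122070312, 13.199999809265137]]
```

View pics/t8.png

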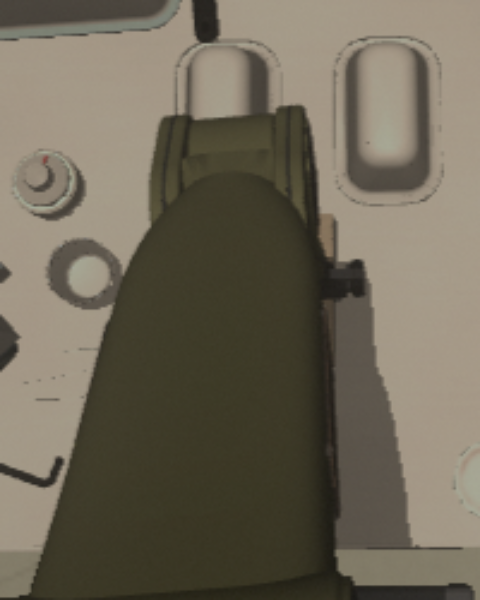

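Emit:
drive_tool(
  plan=[
    {"claw": -0.7, "tx": 0.001, "ty": 0, "tz": 0, "rx": 0, "ry": 0, "rz": 0},
    {"claw": -0.7, "tx": 0, "ty": 0, "tz": 0, "rx": 0, "ry": 0, "rz": 0},
    {"claw": -0.7, "tx": 0, "ty": 0, "tz": 0, "rx": 0, "ry": 0, "rz": 0},
    {"claw": -0.7, "tx": -0.008, "ty": 0, "tz": 0, "rx": 0, "ry": 0, "rz": 0},
    {"claw": -0.7, "tx": 0, "ty": 0, "tz": 0, "rx": 0, "ry": 0, "rz": 0},
    {"claw": -0.7, "tx": 0, "ty": -0.045, "tz": 0, "rx": 0, "ry": 0, "rz": 0},
    {"claw": -0.7, "tx": 0, "ty": -0.045, "tz": 0, "rx": 0, "ry": 0, "rz": 0},
    {"claw": 0.7, "tx": -0.005, "ty": -0.03, "tz": 0, "rx": 0, "ry": 0, "rz": 0},
    {"claw": 0.7, "tx": 0, "ty": 0, "tz": 0.045, "rx": 0, "ry": 0, "rz": 0},
    {"claw": 0.7, "tx": 0, "ty": 0, "tz": 0.045, "rx": 0, "ry": 0, "rz": 0},
    {"claw": 0.7, "tx": 0, "ty": 0, "tz": 0.04, "rx": 0, "ry": 0, "rz": 0},
    {"claw": 0.7, "tx": 0, "ty": 0, "tz": 0.045, "rx": 0, "ry": 0, "rz": 0},
  ],
)

```text
time_s: 13.3
eef_pos: [381.7, 27.6, 111.0]
ee_rot: [0.501, -0.499, -0.5, 0.5]
wrist_force: [1.1, -0.6, 1.4]
width: 13.5
```

Emit:
drive_tool(
  plan=[
    {"claw": 0.7, "tx": 0, "ty": 0, "tz": 0.03, "rx": 0, "ry": 0, "rz": 0},
    {"claw": 0.7, "tx": 0, "ty": 0, "tz": 0, "rx": 0, "ry": 0, "rz": 0},
    {"claw": 0.7, "tx": 0, "ty": 0, "tz": 0, "rx": 0, "ry": 0, "rz": 0},
    {"claw": 0.7, "tx": 0, "ty": 0, "tz": 0, "rx": 0, "ry": 0, "rz": 0},
  ],
)

```text
time_s: 13.63
eef_pos: [360.3, 27.5, 111.6]
ee_rot: [0.501, -0.5, -0.5, 0.5]
wrist_force: [0.1, 0.6, -0.2]
width: 13.0
```

```bash
python3 - <<'E'
from h import *
st();stone('t9')
E
```

```text
t 13.63 pos [360.3  27.5 111.6] w 13.0 F [ 0.1  0.6 -0.2] rot err frac [-0.0003 -0.0002  0.0004]
stone ((522.6922607421875, 25.169845581054688), (47.40199661254883, 149.5319061279297), 89.70043182373047)
[[447.79998779296875, 1.899999976158142], [597.2999877929688, 1.100000023841858], [597.5999755859375, 48.5], [448.1000061035156, 49.29999923706055]]
```

View pics/t9.png

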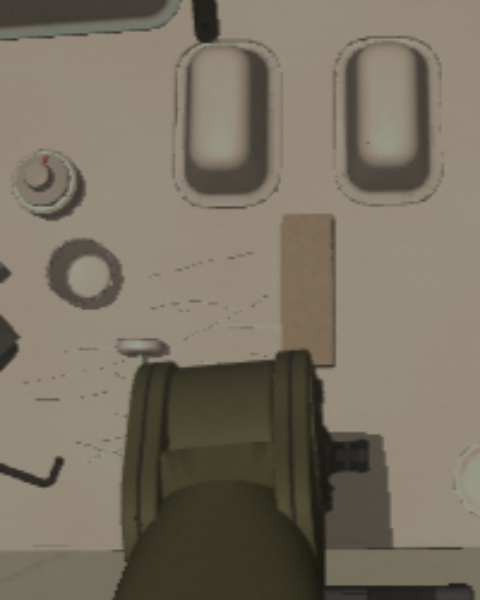

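```bash
cat >> h.py <<'E'
def edges(c,R,t,xs,zs=26):
    # sample image at stone-top plane on lines of constant x, y from -12..66
    ys=np.arange(-14,68,.5); g=c['img'].astype(np.float32)
    W=np.array([[x,y,zs] for x in xs for y in ys],float)
    p=cv2.projectPoints(W,np.array(c['rvec'],float),np.array(c['tvec'],float),np.array(c['mtx'],float),None)[0].reshape(len(xs),len(ys),2).astype(np.float32)
    pr=cv2.remap(g,p[...,0],p[...,1],cv2.INTER_LINEAR)
    # blue/red ratio separates stone from table
    return ys,pr.mean(0)
E
python3 - <<'E'
from h import *
c,R,t=cam('top'); np.savez('t9.npz',**c)
for lo,hi in((465,505),(540,590)):
    ys,p=edges(c,R,t,np.arange(lo,hi,2))
    print(lo,[(float(y),*p[i].astype(int).tolist()) for i,y in enumerate(ys) if i%2==0 and (y<10 or y>42)])
E
```

```text
465 [(-14.0, 149, 139, 123), (-13.0, 148, 138, 122), (-12.0, 148, 138, 122), (-11.0, 148, 138, 122), (-10.0, 148, 138, 122), (-9.0, 148, 138, 122), (-8.0, 149, 139, 122), (-7.0, 148, 138, 122), (-6.0, 148, 138, 122), (-5.0, 148, 138, 122), (-4.0, 148, 139, 122), (-3.0, 148, 138, 122), (-2.0, 125, 117, 103), (-1.0, 102, 95, 83), (0.0, 98, 89, 76), (1.0, 104, 91, 75), (2.0, 110, 95, 77), (3.0, 117, 100, 81), (4.0, 123, 105, 85), (5.0, 122, 105, 85), (6.0, 122, 105, 84), (7.0, 122, 105, 84), (8.0, 122, 105, 84), (9.0, 122, 105, 84), (43.0, 122, 105, 84), (44.0, 122, 105, 84), (45.0, 122, 105, 84), (46.0, 123, 105, 85), (47.0, 123, 106, 85), (48.0, 124, 106, 85), (49.0, 125, 109, 90), (50.0, 127, 114, 96), (51.0, 131, 119, 102), (52.0, 137, 126, 110), (53.0, 143, 132, 116), (54.0, 145, 134, 118), (55.0, 147, 136, 120), (56.0, 148, 137, 121), (57.0, 148, 137, 121), (58.0, 148, 137, 121), (59.0, 148, 137, 121), (60.0, 148, 136, 121), (61.0, 148, 136, 121), (62.0, 148, 136, 120), (63.0, 148, 136, 121), (64.0, 148, 136, 121), (65.0, 148, 136, 121), (66.0, 148, 136, 121), (67.0, 148, 137, 121
[... 399 characters left out ...]
95, 77), (4.0, 117, 101, 82), (5.0, 120, 103, 83), (6.0, 122, 105, 85), (7.0, 122, 105, 85), (8.0, 122, 105, 85), (9.0, 122, 105, 85), (43.0, 123, 106, 85), (44.0, 123, 106, 85), (45.0, 123, 106, 85), (46.0, 123, 106, 85), (47.0, 123, 106, 85), (48.0, 123, 106, 85), (49.0, 122, 106, 87), (50.0, 121, 108, 91), (51.0, 122, 111, 96), (52.0, 131, 120, 105), (53.0, 140, 129, 114), (54.0, 144, 133, 117), (55.0, 147, 136, 120), (56.0, 148, 137, 121), (57.0, 148, 137, 121), (58.0, 148, 137, 121), (59.0, 148, 137, 121), (60.0, 148, 137, 121), (61.0, 148, 137, 121), (62.0, 148, 137, 121), (63.0, 148, 137, 121), (64.0, 148, 137, 121), (65.0, 148, 137, 121), (66.0, 148, 137, 121), (67.0, 148, 137, 121)]
```

Emit:
drive_tool(
  plan=[
    {"claw": 0.7, "tx": -0.001, "ty": 0, "tz": -0.04, "rx": 0, "ry": 0, "rz": 0},
    {"claw": 0.7, "tx": 0, "ty": 0, "tz": -0.035, "rx": 0, "ry": 0, "rz": 0},
    {"claw": 0.7, "tx": 0, "ty": 0.04, "tz": 0, "rx": 0, "ry": 0, "rz": 0},
    {"claw": 0.7, "tx": 0, "ty": 0.04, "tz": 0, "rx": 0, "ry": 0, "rz": 0},
    {"claw": 0.7, "tx": 0, "ty": 0.02, "tz": 0, "rx": 0, "ry": 0, "rz": 0},
    {"claw": 0.7, "tx": 0, "ty": 0.009, "tz": 0, "rx": 0, "ry": 0, "rz": 0},
    {"claw": 0.7, "tx": 0, "ty": 0, "tz": 0, "rx": 0, "ry": 0, "rz": 0},
    {"claw": 0.7, "tx": 0, "ty": 0, "tz": -0.006, "rx": 0, "ry": 0, "rz": 0},
    {"claw": 0.7, "tx": 0, "ty": 0, "tz": -0.006, "rx": 0, "ry": 0, "rz": 0},
    {"claw": 0.7, "tx": 0, "ty": 0, "tz": -0.006, "rx": 0, "ry": 0, "rz": 0},
    {"claw": 0.7, "tx": 0, "ty": 0, "tz": -0.005, "rx": 0, "ry": 0, "rz": 0},
    {"claw": 0.7, "tx": 0, "ty": 0, "tz": -0.005, "rx": 0, "ry": 0, "rz": 0},
  ],
)

```text
time_s: 14.73
eef_pos: [440.9, 26.4, 24.5]
ee_rot: [0.501, -0.499, -0.499, 0.501]
wrist_force: [-4.6, -0.4, 4.4]
width: 12.4
```

Emit:
drive_tool(
  plan=[
    {"claw": 0.7, "tx": 0, "ty": 0, "tz": -0.006, "rx": 0, "ry": 0, "rz": 0},
    {"claw": 0.7, "tx": 0, "ty": 0, "tz": -0.006, "rx": 0, "ry": 0, "rz": 0},
    {"claw": 0.7, "tx": 0, "ty": 0, "tz": -0.006, "rx": 0, "ry": 0, "rz": 0},
    {"claw": 0.7, "tx": 0, "ty": 0, "tz": -0.006, "rx": 0, "ry": 0, "rz": 0},
    {"claw": 0.7, "tx": 0, "ty": 0, "tz": -0.006, "rx": 0, "ry": 0, "rz": 0},
    {"claw": 0.7, "tx": 0, "ty": 0, "tz": -0.006, "rx": 0, "ry": 0, "rz": 0},
    {"claw": 0.7, "tx": 0, "ty": 0, "tz": 0, "rx": 0, "ry": 0, "rz": 0},
  ],
)

```text
time_s: 15.32
eef_pos: [471.7, 26.3, 24.0]
ee_rot: [0.5, -0.5, -0.5, 0.5]
wrist_force: [-0.8, -0.8, -0.9]
width: 12.9
```

```bash
python3 - <<'E'
from h import *
s=st();stone('t10')
E
```

```text
t 15.32 pos [471.7  26.3  24. ] w 12.9 F [-0.8 -0.8 -0.9] rot err frac [-0.0003 -0.0002  0.0001]
stone ((604.5546875, 24.861698150634766), (47.64175033569336, 53.87570571899414), 89.70042419433594)
[[577.5, 1.2000000476837158], [631.4000244140625, 0.8999999761581421], [631.5999755859375, 48.5], [577.7000122070312, 48.79999923706055]]
```

View pics/t10.png

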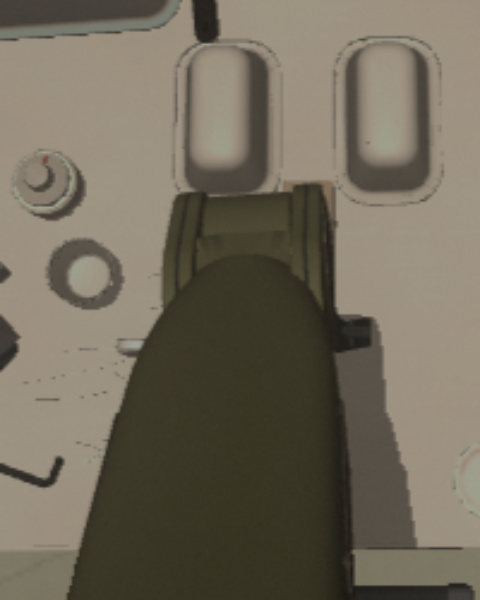

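Emit:
drive_tool(
  plan=[
    {"claw": 0.7, "tx": 0, "ty": 0, "tz": -0.006, "rx": 0, "ry": 0, "rz": 0},
    {"claw": 0.7, "tx": 0, "ty": 0, "tz": -0.006, "rx": 0, "ry": 0, "rz": 0},
    {"claw": 0.7, "tx": 0, "ty": 0, "tz": -0.006, "rx": 0, "ry": 0, "rz": 0},
    {"claw": 0.7, "tx": 0, "ty": 0, "tz": -0.006, "rx": 0, "ry": 0, "rz": 0},
    {"claw": 0.7, "tx": 0, "ty": 0, "tz": -0.006, "rx": 0, "ry": 0, "rz": 0},
    {"claw": 0.7, "tx": 0, "ty": 0, "tz": -0.006, "rx": 0, "ry": 0, "rz": 0},
    {"claw": 0.7, "tx": 0, "ty": 0, "tz": -0.006, "rx": 0, "ry": 0, "rz": 0},
    {"claw": 0.7, "tx": 0, "ty": 0, "tz": -0.006, "rx": 0, "ry": 0, "rz": 0},
  ],
)

```text
time_s: 16.03
eef_pos: [507.9, 26.2, 23.7]
ee_rot: [0.501, -0.499, -0.499, 0.501]
wrist_force: [-5.8, 0.5, 4.1]
width: 12.9
```

```bash
python3 - <<'E'
from h import *
s=st();stone('t11')
E
```

```text
t 16.03 pos [507.9  26.2  23.7] w 12.9 F [-5.8  0.5  4.1] rot err frac [-0.0015 -0.0002  0.0001]
stone ((646.95751953125, 2.015570640563965), (2.393519401550293, 36.95735168457031), 89.70043182373047)
[[628.5, 0.8999999761581421], [665.4000244140625, 0.699999988079071], [665.4000244140625, 3.0999999046325684], [628.5, 3.299999952316284]]
```

View pics/t11.png

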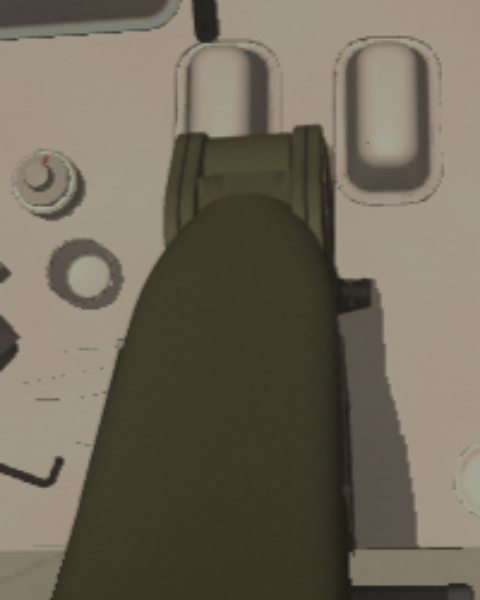

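Emit:
drive_tool(
  plan=[
    {"claw": 0.7, "tx": 0, "ty": 0, "tz": -0.006, "rx": 0, "ry": 0, "rz": 0},
    {"claw": 0.7, "tx": 0, "ty": 0, "tz": -0.006, "rx": 0, "ry": 0, "rz": 0},
    {"claw": 0.7, "tx": 0, "ty": 0, "tz": -0.006, "rx": 0, "ry": 0, "rz": 0},
    {"claw": 0.7, "tx": 0, "ty": 0, "tz": -0.006, "rx": 0, "ry": 0, "rz": 0},
    {"claw": 0.7, "tx": 0, "ty": 0, "tz": -0.006, "rx": 0, "ry": 0, "rz": 0},
    {"claw": 0.7, "tx": 0, "ty": 0, "tz": -0.006, "rx": 0, "ry": 0, "rz": 0},
  ],
)

```text
time_s: 16.58
eef_pos: [537.6, 26.3, 23.7]
ee_rot: [0.501, -0.499, -0.499, 0.501]
wrist_force: [-5.4, -0.3, 4.0]
width: 12.7
```

Emit:
drive_tool(
  plan=[
    {"claw": 0.7, "tx": 0, "ty": 0, "tz": -0.006, "rx": 0, "ry": 0, "rz": 0},
    {"claw": 0.7, "tx": 0, "ty": 0, "tz": -0.006, "rx": 0, "ry": 0, "rz": 0},
    {"claw": 0.7, "tx": 0, "ty": 0, "tz": -0.006, "rx": 0, "ry": 0, "rz": 0},
    {"claw": 0.7, "tx": 0, "ty": 0, "tz": -0.006, "rx": 0, "ry": 0, "rz": 0},
    {"claw": 0.7, "tx": 0, "ty": 0, "tz": -0.006, "rx": 0, "ry": 0, "rz": 0},
    {"claw": 0.7, "tx": 0, "ty": 0, "tz": -0.006, "rx": 0, "ry": 0, "rz": 0},
  ],
)

```text
time_s: 17.08
eef_pos: [566.6, 26.2, 23.7]
ee_rot: [0.501, -0.499, -0.499, 0.5]
wrist_force: [-5.1, -0.4, 4.9]
width: 12.4
```

```bash
python3 - <<'E'
from h import *
s=st()
c,R,t=cam('top'); cv2.imwrite('pics/t12.png',cv2.resize(c['img'][120:370,170:370,::-1],None,fx=2.4,fy=2.4))
c,R,t=cam('side'); cv2.imwrite('pics/s12.png',cv2.resize(c['img'][180:400,150:450,::-1],None,fx=2.6,fy=2.6))
E
```

```text
t 17.08 pos [566.6  26.2  23.7] w 12.4 F [-5.1 -0.4  4.9] rot err frac [-0.0009 -0.0002  0.0001]
```

View pics/t12.png

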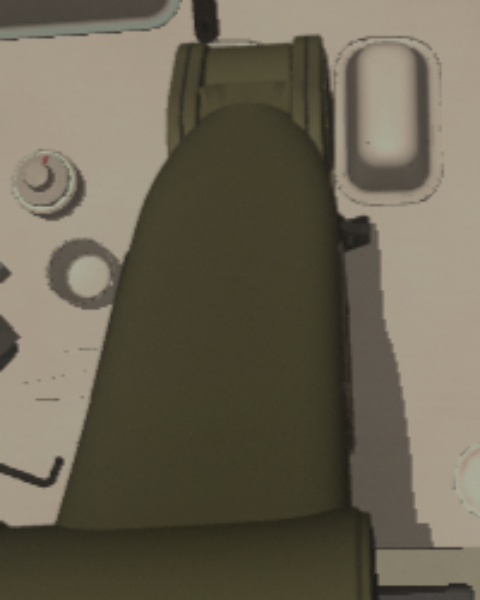

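View pics/s12.png

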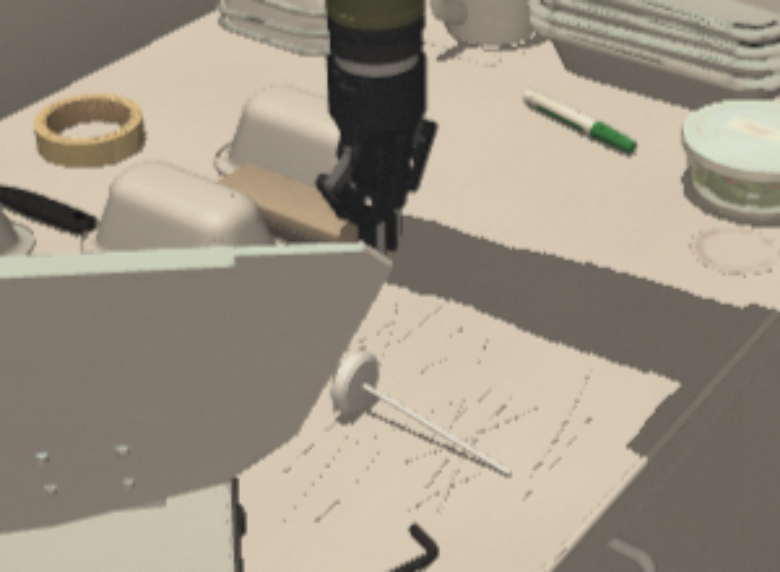

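Emit:
drive_tool(
  plan=[
    {"claw": 0.7, "tx": 0, "ty": 0, "tz": -0.006, "rx": 0, "ry": 0, "rz": 0},
    {"claw": 0.7, "tx": 0, "ty": 0, "tz": -0.006, "rx": 0, "ry": 0, "rz": 0},
    {"claw": 0.7, "tx": 0, "ty": 0, "tz": -0.006, "rx": 0, "ry": 0, "rz": 0},
    {"claw": 0.7, "tx": 0, "ty": 0, "tz": -0.006, "rx": 0, "ry": 0, "rz": 0},
    {"claw": 0.7, "tx": 0, "ty": 0, "tz": -0.005, "rx": 0, "ry": 0, "rz": 0},
  ],
)

```text
time_s: 17.6
eef_pos: [591.0, 26.2, 23.5]
ee_rot: [0.5, -0.5, -0.5, 0.5]
wrist_force: [-0.9, -0.2, -0.8]
width: 12.7
```

Emit:
drive_tool(
  plan=[
    {"claw": 0.7, "tx": 0, "ty": 0, "tz": -0.005, "rx": 0, "ry": 0, "rz": 0},
    {"claw": 0.7, "tx": 0, "ty": 0, "tz": -0.005, "rx": 0, "ry": 0, "rz": 0},
    {"claw": 0.7, "tx": 0, "ty": 0, "tz": -0.004, "rx": 0, "ry": 0, "rz": 0},
    {"claw": 0.7, "tx": 0, "ty": 0, "tz": -0.004, "rx": 0, "ry": 0, "rz": 0},
    {"claw": 0.7, "tx": 0, "ty": 0, "tz": -0.003, "rx": 0, "ry": 0, "rz": 0},
    {"claw": 0.7, "tx": 0, "ty": 0, "tz": 0, "rx": 0, "ry": 0, "rz": 0},
    {"claw": 0.7, "tx": 0, "ty": 0, "tz": 0, "rx": 0, "ry": 0, "rz": 0},
  ],
)

```text
time_s: 18.18
eef_pos: [607.6, 26.3, 23.7]
ee_rot: [0.5, -0.5, -0.5, 0.5]
wrist_force: [-0.3, 0.9, 0.3]
width: 12.7
```

Emit:
drive_tool(
  plan=[
    {"claw": 0.7, "tx": 0, "ty": 0, "tz": -0.003, "rx": 0, "ry": 0, "rz": 0},
    {"claw": 0.7, "tx": 0, "ty": 0, "tz": -0.002, "rx": 0, "ry": 0, "rz": 0},
    {"claw": 0.7, "tx": 0, "ty": 0, "tz": 0, "rx": 0, "ry": 0, "rz": 0},
    {"claw": 0.7, "tx": 0, "ty": 0, "tz": 0, "rx": 0, "ry": 0, "rz": 0},
    {"claw": 0.7, "tx": 0, "ty": 0, "tz": 0.015, "rx": 0, "ry": 0, "rz": 0},
    {"claw": 0.7, "tx": 0, "ty": 0, "tz": 0.045, "rx": 0, "ry": 0, "rz": 0},
    {"claw": 0.7, "tx": 0, "ty": 0, "tz": 0.03, "rx": 0, "ry": 0, "rz": 0},
    {"claw": 0.7, "tx": 0, "ty": -0.04, "tz": 0, "rx": 0, "ry": 0, "rz": 0},
    {"claw": 0.7, "tx": 0, "ty": -0.04, "tz": 0, "rx": 0, "ry": 0, "rz": 0},
    {"claw": 0.7, "tx": 0, "ty": -0.04, "tz": 0, "rx": 0, "ry": 0, "rz": 0},
  ],
)

```text
time_s: 19.02
eef_pos: [538.2, 26.2, 120.3]
ee_rot: [0.501, -0.5, -0.499, 0.5]
wrist_force: [1.0, 0.5, 0.8]
width: 12.7
```

Emit:
drive_tool(
  plan=[
    {"claw": 0.7, "tx": 0, "ty": 0, "tz": 0.045, "rx": 0, "ry": 0, "rz": 0},
    {"claw": 0.7, "tx": 0, "ty": 0, "tz": 0.045, "rx": 0, "ry": 0, "rz": 0},
    {"claw": 0.7, "tx": 0, "ty": 0, "tz": 0.045, "rx": 0, "ry": 0, "rz": 0},
    {"claw": 0.7, "tx": 0, "ty": 0, "tz": 0.045, "rx": 0, "ry": 0, "rz": 0},
    {"claw": 0.7, "tx": 0, "ty": 0, "tz": 0.02, "rx": 0, "ry": 0, "rz": 0},
    {"claw": 0.7, "tx": 0, "ty": 0, "tz": 0, "rx": 0, "ry": 0, "rz": 0},
    {"claw": 0.7, "tx": 0, "ty": 0, "tz": 0, "rx": 0, "ry": 0, "rz": 0},
    {"claw": 0.7, "tx": 0, "ty": 0, "tz": 0, "rx": 0, "ry": 0, "rz": 0},
  ],
)

```text
time_s: 19.68
eef_pos: [381.4, 26.5, 120.9]
ee_rot: [-0.5, 0.501, 0.501, -0.499]
wrist_force: [-0.0, 0.4, 0.8]
width: 13.2
```

```bash
python3 - <<'E'
from h import *
s=st();stone('t13')
c,R,t=cam('top')
for lo,hi in((630,660),(725,760)):
    ys,p=edges(c,R,t,np.arange(lo,hi,2))
    print(lo,[(float(y),*p[i].astype(int).tolist()) for i,y in enumerate(ys) if i%2==0 and (-4<y<8 or 46<y<60)])
a=np.load('top0.npz')['img'].astype(int); d=(abs(a-c['img'].astype(int)).max(2)>25).astype(np.uint8)*255
cv2.imwrite('pics/d13.png',d)
E
```

```text
t 19.68 pos [381.4  26.5 120.9] w 13.2 F [-0.   0.4  0.8] rot err frac [ 0.0007 -0.0002  0.0002]
stone ((694.0748291015625, 24.914508819580078), (48.683475494384766, 150.50048828125), 89.70043182373047)
[[618.7000122070312, 1.0], [769.2000122070312, 0.20000000298023224], [769.5, 48.900001525878906], [619.0, 49.599998474121094]]
630 [(-3.0, 129, 120, 105), (-2.0, 113, 105, 92), (-1.0, 104, 96, 83), (0.0, 102, 92, 77), (1.0, 102, 89, 73), (2.0, 110, 95, 77), (3.0, 117, 101, 81), (4.0, 120, 104, 83), (5.0, 123, 106, 85), (6.0, 124, 107, 86), (7.0, 124, 107, 86), (47.0, 125, 107, 86), (48.0, 124, 107, 86), (49.0, 126, 109, 89), (50.0, 130, 116, 98), (51.0, 134, 122, 106), (52.0, 134, 123, 108), (53.0, 134, 125, 110), (54.0, 136, 127, 112), (55.0, 139, 129, 114), (56.0, 142, 131, 116), (57.0, 142, 131, 116), (58.0, 143, 132, 117), (59.0, 140, 129, 114)]
725 [(-3.0, 116, 107, 94), (-2.0, 101, 94, 82), (-1.0, 94, 86, 74), (0.0, 87, 77, 65), (1.0, 93, 81, 67), (2.0, 105, 91, 74), (3.0, 114, 98, 79), (4.0, 118, 102, 82), (5.0, 122, 105, 84), (6.0, 123, 106, 85), (7.0, 123, 106, 85), (47.0, 123, 105, 84), (48.0, 120, 103, 83), (49.0, 119, 103, 83), (50.0, 124, 110, 92), (51.0, 129, 117, 101), (52.0, 133, 123, 107), (53.0, 138, 128, 113), (54.0, 141, 131, 116), (55.0, 142, 131, 116), (56.0, 142, 131, 116), (57.0, 142, 131, 116), (58.0, 142, 131, 116), (59.0, 142, 131, 116)]
```

View pics/t13.png

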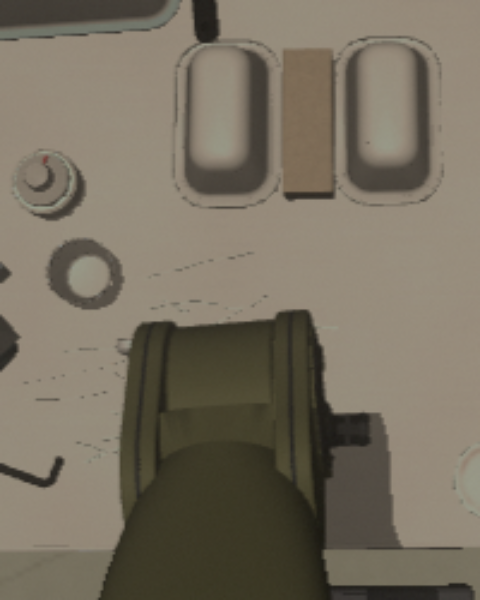

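View pics/d13.png

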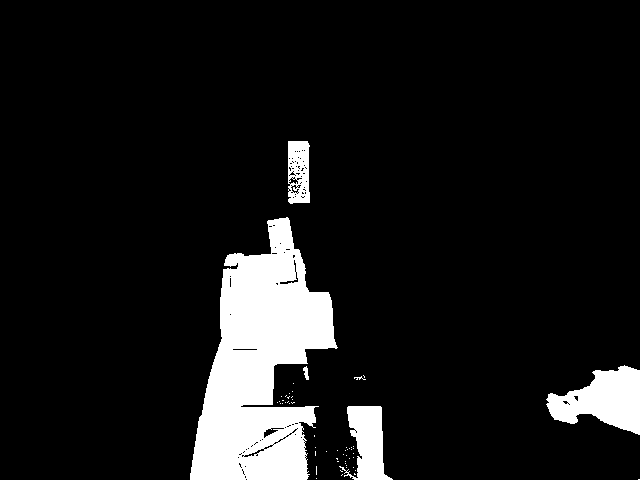

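```bash
python3 - <<'E'
from h import *
s=st(); print(abs(s['dq']).max()); print(hand_in())
E
```

```text
t 19.78 pos [381.1  26.5 120.6] w 12.8 F [ 0.   0.  -0.1] rot err frac [ 0.0002 -0.0002  0.0001]
0.007891480749416844
the job is handed in; nothing more can be done
None
```

The stone is stowed between the two pans, lying along the gap, and the job is handed in at 19.8 s; the hand-in gives no verdict.

**How it was done:** I first squared and centred the stone by pushing its side with the inner face of one open finger. The first push into its near end left it about 3 mm too far right. I corrected that with the other finger, then pushed it end first into the gap with the fingers nearly shut. The only sign of force was the wrist reading, about 6 N along the push when sampled.

**Last checks, from the top camera:**

| Check | Measured | Limit |
|---|---|---|
| Stone centre (x, y) | about (694, 26) mm | – |
| Gap middle (x, y) | about (700, 27) mm | – |
| Offset along the gap | about 6 mm short | 18 mm |
| Offset across the gap | about 1 mm | 8 mm |
| Angle to the gap | under 0.01 rad | 0.1 rad |
| Near and far ends of the stone (x) | about 619 and 769 mm | rims from about 611 to 789 mm |

- **Bystanders:** comparing the first and last top pictures shows changes only at the stone and the arm. The thermometer was partly hidden by the arm in the last one. A side picture taken during the final push showed it still lying in place.
- **Arm:** it was still, clear of everything, with no force at the wrist.
- **Disagreement:** the simple colour outline read the stone 1–3 mm too narrow in the later pictures. I used the finer brightness profiles across its edges for the sideways position instead.
- **Mishaps:** the first approach ran into the last joint's limit, so I turned the tool half round before touching the stone. Two early move calls were refused for missing fields, and nothing moved.

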